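# Show the loosened tuning stub to the inspection camera

## Robot

A 6-joint arm with a two-finger parallel gripper is mounted at the origin on the work surface. World frame = base frame: x ahead of the robot, y to its left, z up, the work surface at z = 0. Lengths are in m, angles in degrees, forces in N, time in s.
With the tool pointing down it reaches from about 0.4 to 0.825 m from the base axis. Payload 7 kg.
Tool frame: the origin (TCP) lies between the finger pads; the fingertips stand 14 mm ahead of it and the grasp point (between the pads) lies 5 mm behind it (r.tips_ahead is the distance from the TCP to the fingertips, in m); z points along the fingers, y is the direction in which the jaws open and shut (so a half turn about z gives the same grasp; the last joint's range is limited). The gripper opens to 88 mm and grips with 3 to 60 N. Pads are 19 mm wide; open, the fingers measure 130 mm over their backs; the gripper's body (78 mm by 193 mm) begins 47 mm behind the grasp point.
Start: joints at [83.486, 20.546, 0.682, 0, -70.136, -16.507], TCP at [0.264, 0.621, 0.241] pointing down, gripper open.
Joint ranges: [-176.03, 176.03], [-82.01, 121.73], [-58.28, 71.71], [-173.87, 95.51], [-174.79, -0.11], [-173.66, 173.66]. Speed limits (degrees/s): [136.94, 136.94, 172.46, 180, 180, 180].

## Interface

Orientations are given as [roll, pitch, yaw] about the fixed x, y, z axes, in that order (R = Rz(yaw) Ry(pitch) Rx(roll)).
In Python, from plant import r gives the robot as it stands.
- The arm moves only by the tool apply_moves, never from a script. Its arguments are lists of equal length, an entry for each row: "slide": the shift along the tool's x, y, z as a fraction of full scale, a list of three; "turn": the turn, a rotation vector about the tool's x, y, z as a fraction of full scale, a list of three; "jaw": the closure, from 0 (fully open) to 1 (shut). In form: {"slide": [[dx, dy, dz], ...], "turn": [[wx, wy, wz], ...], "jaw": [jaw, ...]}. A call has 1 to 8 rows; each row shifts and turns the commanded pose from where the row before left it, along the tool's axes as they then stand; what a row does not reach is not made up. Full scale, the value 1, is 0.1 m for a shift and 1.5 rad for a turn. A row lasts 1/10 s, in which the tool goes at most 50 mm and 8.59 degrees, less where a joint would pass 70% of its speed; a pose out of reach is approached as far as the arm can. A call with a number of a shift or a turn outside -1 to 1 is refused whole. A call with a gripper value outside its range is refused whole. The fingers move at their own pace and stop on an object; "newtons" is the grip in N (left out, the last holds). Time passes only in rows, so rows that do not move let the fingers close. It gives the time, the measured TCP pose, the force and the opening at its end, in the units of the state.
- r.get_state(): the state, without advancing time (a new reading comes with each control period).
- r.capture(name): name is "scene" or "top" or "wrist"; returns a dict with "pixels" (384x512x3 uint8, blue, green, red), "depth" (384x512 float32, m along the optical axis (not along the pixel's ray), 0 where there is no reading), "fx", "fy", "cx", "cy" (pixels), "rvec" (rotation vector, rad) and "tvec" (3), from world to camera coordinates, as OpenCV has them. Camera axes: x right, y down, z forward; pixel columns grow to the right and rows downward; lengths in m; the calibration is good to about 2 mm. A picture is of the moment at which its call begins.
- r.close_job(): hands the job in, once; it reports no verdict.
The state is a dict: "time_s": time; "joints": joint angles; "qd": joint speeds; "joint_torque": joint torques, N m; "tcp_pos": TCP position; "eef_rot": TCP orientation; "contact_force": force on the tool from outside, world axes, zero at the start; "moment": the same for the moment, N m; "gripper_width": finger opening in m.
Only numpy, scipy, OpenCV 4.12 (cv2) and the standard library are available. Lean on these libraries where they do the work, as an engineer would, in place of code of your own. Each camera call takes 0.05 s, during which the arm holds its last target.

## Task

One of the three tuning stubs on the microwave tuner has been unscrewed and stands higher than the other two: draw it up out of its guide so that its bare end face can be checked for arc marks. Hold it in the air before the inspection camera, in line with the lens axis, the end face towards the lens, centred in the view and 70 mm from the lens, and finish while still holding it there, steady. Do not touch the camera, and leave the loose things on the bench where they lie.

Things in the scene. Friction and masses are not known exactly. Their poses are not given: they have to be found in the camera images.
- stub_centre (a point): The unscrewed tuning stub, round, 110 mm long, about 0.22 kg, standing loose and upright in any one of the tuner's three guide holes. This point: on its axis, half-way up. z runs from its bare lower end face to its cap; turn about z means nothing. Bottom up: brass plunger 18 mm diameter, 52 long (hidden in the guide); steel thread 26 dia, 24 long, resting on the guide bar; knob; cap 25 dia, 4 thick.
- stub_knob (a point): Middle of the stub's knurled aluminium knob, the place to grip it: 30 mm diameter, 30 mm tall. On the stub's axis, 36 mm above stub_centre and 91 mm above the end face; 39 mm above the guide bar at the start. Same axes as stub_centre.
- stub_end (a point): Centre of the stub's bare end face (free end of the plunger, 18 mm diameter, flat), 55 mm below stub_centre along the stub's axis; same axes. At the start it is hidden in the tuner, 52 mm below the top of the guide bar: raised by more than that, the stub is clear.
- guide_top (a point): The tuner: fixed aluminium waveguide 92 mm wide on two flanges 138 x 96 mm, black launcher on one end. On it a guide bar 50 mm wide (x), 150 long (y), three holes 21 mm wide at y = -50, 0, +50 mm. This point: middle hole, top of the bar, 103 mm above the bench. x across, y along towards the launcher, z up.
- home_stub1: One of the two stubs that are screwed home and fixed: knob 30 mm diameter, 26 mm tall, over a steel lock ring 40 mm diameter; black cap ending 40 mm above the guide bar (the unscrewed stub's ends 58 mm above it). Origin: on its axis at the top of the guide bar. To be left alone.
- home_stub2: The other stub that is screwed home, the same as home_stub1. To be left alone.
- lens (a point): Inspection camera, fixed on a steel base 130 x 90 mm with an aluminium bracket. This point: centre of the front of its lens (33 mm diameter) amid a ring light (62 mm diameter), 128 mm above the bench. z: the lens axis, out of the lens, leaning 35 degrees from straight up to the side the camera faces, roughly the robot. y is level. All of the camera lies behind the lens front.
- lock_ring: Loose steel lock ring taken off the stub, 40 mm outside, 28 mm inside, 8 mm tall, flat on the bench. Origin: centre of its underside. To be left alone.
- spanner: Loose steel spanner lying flat on the bench, lengthwise along its x. To be left alone.
- lid_flange: Loose round stainless lid, 150 mm diameter, 5 mm thick, with a tube 44 mm diameter standing 45 mm tall in its middle. Origin: centre of its underside. To be left alone.
- screw_tray: Loose grey plastic tray of screws, 100 (x) x 140 (y) x 28 mm. Origin: centre of its underside. To be left alone.
Not all that is in view belongs to the job. What is meant by the part that bears stub_centre is not blue, and is the smaller of those in its own colour.

How it is judged (in metres and radians):
On the way:
1. the stub, gripped, has been drawn clear of its guide (z of stub_end in the frame of guide_top above 0.005 m and contact force between the fingers and stub above 1 N), for 0.1 s.
At the end, for the whole second after the job is handed in: The stub is held by the fingers, steady in the air (end face more than 150 mm above the bench), its end face towards the lens, 70 mm in front of it (within 13 mm) and within 12 mm of the lens axis to either side, its own axis within 8 degrees of the lens axis (height (world z) of stub_end above 0.15 m and z of stub_end in the frame of lens between 0.057 and 0.083 m and x of stub_end in the frame of lens between -0.012 and 0.012 m and y of stub_end in the frame of lens between -0.012 and 0.012 m and angle between the z axis of stub_centre and the z axis of lens, either way round below 0.14 rad and z of stub_centre in the frame of lens above 0.1 m and contact force between the fingers and stub above 1 N and linear speed of stub below 0.02 m/s and angular speed of stub below 0.15 rad/s); the arm keeps its last pose, push and grip.
It fails at once if the camera is touched (contact force between camera and anything else above 1 N).
It fails at once if a loose thing lying about is shifted by more than 15 mm (distance of any of lock_ring, spanner, lid_flange, screw_tray from where it was at the start of the episode above 0.015 m).
It also fails if it takes over 37 s, if anything falls off the work surface, if the arm or the gripper's body presses on something with over 40 N, if the wrist force passes 120 N, or if a joint passes its speed limit or range.

## Working session

There is one attempt and no reset: what is moved stays moved. The work goes in short steps, Python scripts to look and compute and a tool call to move; the robot and the scene stay as the last step left them, time stands still between calls to the robot, and variables do not carry over. Pictures are saved under pics/ and viewed, and the job is handed in when it is done.

Besides the shell and the picture viewer there is one more tool, called after "Emit:" as name(argument=value, ...) on one line, values as JSON. apply_moves: Moves the arm, as the interface text tells. Shift numbers are shares of 0.1 m and turn numbers shares of 1.5 rad, none past 1 either way. Its arguments: {"type":"object","properties":{"slide":{"type":"array"},"turn":{"type":"array"},"jaw":{"type":"array"},"newtons":{"type":"number"}},"required":["slide","turn","jaw"]}

```bash
ls; mkdir -p pics; cat > h.py <<'E'
import numpy as np,cv2,pickle
from plant import r
def cap(n,tag):
    c=r.capture(n); cv2.imwrite(f'pics/{tag}.png',c['pixels']); pickle.dump(c,open(f'pics/{tag}.pkl','wb')); return c
def load(tag): return pickle.load(open(f'pics/{tag}.pkl','rb'))
def cloud(c):
    R=cv2.Rodrigues(np.array(c['rvec'],float))[0]; t=np.array(c['tvec'],float).ravel()
    v,u=np.indices(c['depth'].shape); d=c['depth']
    P=np.stack([(u-c['cx'])/c['fx']*d,(v-c['cy'])/c['fy']*d,d],-1)
    W=(P-t)@R; W[d==0]=np.nan; return W
E
python3 - <<'E'
from h import *
for n in('scene','top','wrist'):
    c=cap(n,n+'0'); R=cv2.Rodrigues(np.array(c['rvec'],float))[0]; print(n,c['fx'],c['cx'],-R.T@np.array(c['tvec']).ravel(),R[2])
print(r.get_state())
E
```

```text
pics
scene 426.8379615394653 255.16409390294143 [1.00007182 0.6134805  0.83474315] [-0.42361255 -0.59849624 -0.67996666]
top 364.9453319462917 253.3922511929951 [ 0.32493032 -0.04430163  1.16779837] [ 0.22363843 -0.01223635 -0.97459536]
wrist 315.3403884897229 256.4102663660726 [0.32485049 0.59629957 0.38327492] [-0.22970548  0.09633858 -0.96848039]
{'time_s': 0.15, 'joints': array([ 8.34881155e+01,  2.05804066e+01,  6.45400054e-01, -1.25219621e-02,
       -7.01366593e+01, -1.65075972e+01]), 'qd': array([ 0.05339444, -0.08422424,  0.26260502,  0.02214254, -0.08991031,
       -0.05642813]), 'joint_torque': array([-1.62281045e-03, -5.83274460e+01,  2.93291688e+01,  7.00123340e+00,
        8.83584871e-03, -1.04108613e-04]), 'tcp_pos': array([0.2638444 , 0.62091028, 0.23985939]), 'eef_rot': array([ 1.79927943e+02, -9.07699850e-03, -2.30237381e+01]), 'contact_force': array([-0.39612746,  0.2514377 , -0.09023794]), 'moment': array([ 0.07992478, -0.03644797, -0.03392397]), 'gripper_width': 0.08775050485898032}
```

View pics/scene0.png

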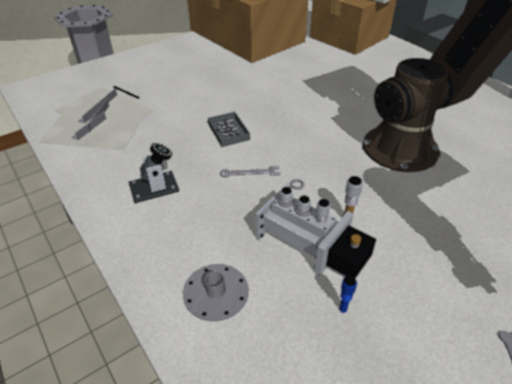

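View pics/top0.png

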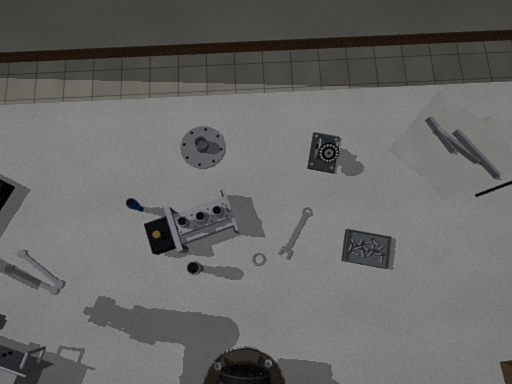

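View pics/wrist0.png

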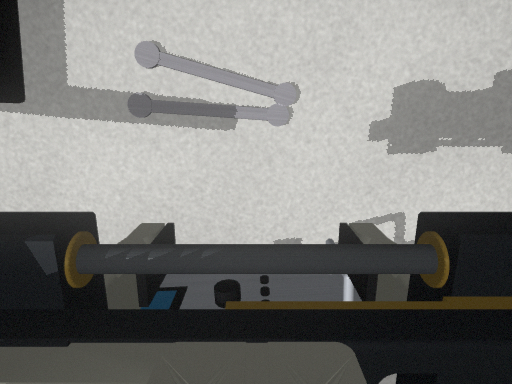

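```bash
python3 - <<'E'
from h import *
a=load('scene0');b=load('top0')
A=cv2.resize(a['pixels'][165:320,240:385],None,fx=4.1,fy=3.8,interpolation=cv2.INTER_CUBIC)
B=cv2.resize(b['pixels'][180:280,120:270],None,fx=5,fy=5,interpolation=cv2.INTER_CUBIC)
cv2.imwrite('pics/z1.png',A);cv2.imwrite('pics/z2.png',B)
W=cloud(b)
for (u,v) in [(156,235),(183,221),(200,215),(217,210),(194,268),(328,153),(203,146),(259,259),(135,204)]:
    print(u,v,W[v,u].round(3))
W=cloud(a)
for (u,v) in [(286,190),(304,200),(323,204),(354,182),(162,151),(350,285)]:
    print(u,v,W[v,u].round(3))
E
```

```text
156 235 [0.454 0.233 0.1  ]
183 221 [0.482 0.143 0.162]
200 215 [0.499 0.097 0.144]
217 210 [0.512 0.049 0.14 ]
194 268 [0.353 0.117 0.143]
328 153 [nan nan nan]
203 146 [0.757 0.102 0.006]
259 259 [ 0.374 -0.065  0.   ]
135 204 [0.55  0.296 0.1  ]
286 190 [0.514 0.053 0.143]
304 200 [0.501 0.104 0.143]
323 204 [0.489 0.152 0.161]
354 182 [0.363 0.128 0.142]
162 151 [ 0.676 -0.276  0.129]
350 285 [0.562 0.319 0.11 ]
```

View pics/z1.png

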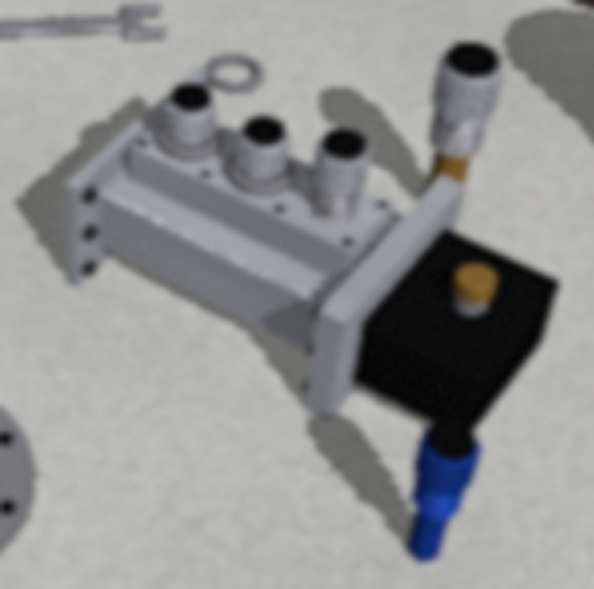

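View pics/z2.png

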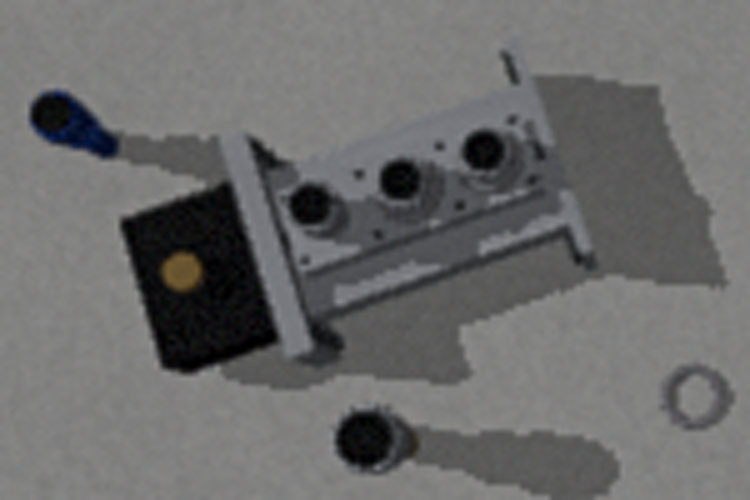

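```bash
python3 - <<'E'
from h import *
def ray(c,u,v,z):
    R=cv2.Rodrigues(np.array(c['rvec'],float))[0]; t=np.array(c['tvec'],float).ravel()
    d=R.T@np.array([(u-c['cx'])/c['fx'],(v-c['cy'])/c['fy'],1]); o=-R.T@t
    return o+d*(z-o[2])/d[2]
for tag,caps in(('scene0',[(286,189,.143),(304,198,.143),(323,202,.161),(354,182,.143)]),('top0',[(182,221,.161),(200,216,.143),(217,210,.143),(193,268,.143)])):
    c=load(tag); g=c['pixels'].max(2)
    m=(g<45).astype(np.uint8)
    n,l,s,cen=cv2.connectedComponentsWithStats(m)
    for u,v,z in caps:
        k=l[v,u]; print(tag,u,v,k,s[k],cen[k],ray(c,*cen[k],z).round(4) if k else '')
# depth profile of guide bar & lens region
    W=cloud(c)
    M=(W[...,2]>.098)&(W[...,2]<.106)&(W[...,0]>.42)&(W[...,0]<.58)&(W[...,1]>0)&(W[...,1]<.19)
    rr=cv2.minAreaRect((W[M][:,:2]*1000).astype(np.float32)); print(rr,M.sum())
a=load('scene0');cv2.imwrite('pics/z3.png',cv2.resize(a['pixels'][135:210,115:195],None,fx=8,fy=8,interpolation=cv2.INTER_CUBIC)[:600])
b=load('top0');cv2.imwrite('pics/z4.png',cv2.resize(b['pixels'][120:185,295:375],None,fx=8,fy=8,interpolation=cv2.INTER_CUBIC))
W=cloud(a)
print(np.array2string(W[138:172:2,144:178:3,2],precision=3))
W=cloud(b)
print(np.array2string(W[138:170:2,310:345:3,2],precision=3))
E
```

```text
scene0 286 189 36 [282 188   8   5  34] [286.05882353 190.        ] [0.5136 0.0529 0.143 ]
scene0 304 198 37 [300 196   8   6  36] [303.77777778 198.88888889] [0.4996 0.1008 0.143 ]
scene0 323 202 38 [319 199  10   7  48] [323.39583333 202.41666667] [0.4847 0.1487 0.161 ]
scene0 354 182 34 [349 177  12   7  64] [354.671875 180.15625 ] [0.3579 0.1243 0.143 ]
((498.2054443359375, 108.35768127441406), (73.9268798828125, 183.3273162841797), 27.701791763305664) 573
top0 182 221 43 [178 217   9   8  53] [181.58490566 220.49056604] [0.4838 0.1466 0.161 ]
top0 200 216 41 [196 212   8   8  51] [199.52941176 215.56862745] [0.4982 0.0991 0.143 ]
top0 217 210 38 [213 206   8   8  49] [216.42857143 209.67346939] [0.5127 0.0507 0.143 ]
top0 193 268 82 [187 263  12  10  90] [192.51111111 267.41111111] [0.355  0.1209 0.143 ]
((497.81488037109375, 102.3063735961914), (114.5137710571289, 185.23654174804688), 17.31105613708496) 465
[[-3.130e-03  1.309e-03  1.821e-04 -1.699e-03  1.765e-03 -2.695e-03
   3.801e-04  7.770e-06 -1.958e-03 -2.206e-03  7.315e-04 -1.093e-04]
 [-2.677e-03 -9.744e-04 -1.778e-04 -
[... 3649 characters left out ...]
03  3.721e-03]
 [ 1.362e-02  1.225e-02  8.923e-03  1.429e-02  1.138e-01  1.191e-01
   1.166e-01  1.148e-01  1.182e-01 -6.112e-04 -6.043e-04  2.035e-03]
 [ 1.558e-02  1.371e-02  1.548e-02  1.209e-02  1.486e-02  1.143e-02
   1.083e-01  1.384e-02  1.479e-02 -2.816e-03  1.080e-05  7.572e-04]
 [ 1.157e-02  1.169e-02  1.134e-02  1.355e-02  8.301e-03  1.274e-02
   1.386e-02  1.255e-02  1.265e-02 -3.022e-03 -3.546e-04 -3.747e-04]
 [ 1.396e-02  1.202e-02  1.279e-02  1.145e-02  1.345e-02  1.198e-02
   1.225e-02  1.445e-02  1.465e-02 -3.616e-04  1.705e-03 -2.138e-04]
 [ 9.495e-03  1.613e-02  1.067e-02  1.379e-02  1.535e-02  1.163e-02
   1.239e-02  1.769e-02  1.489e-02  2.188e-04 -2.028e-03  6.057e-04]]
```

View pics/z3.png

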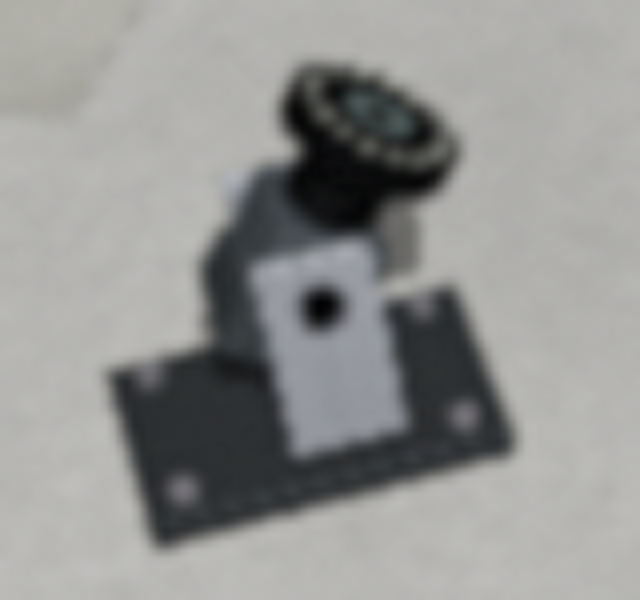

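View pics/z4.png

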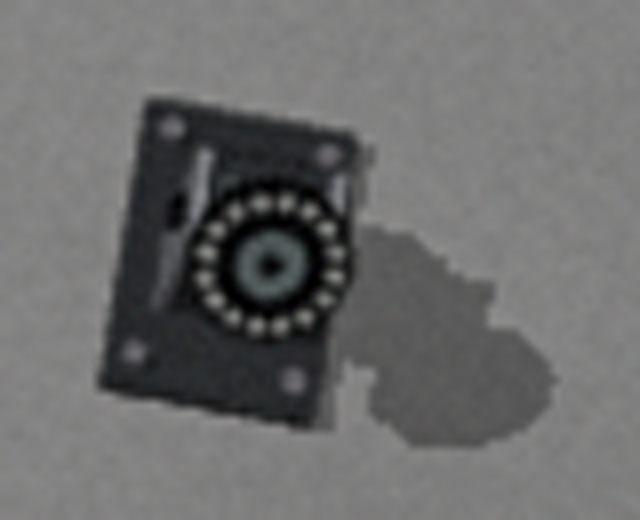

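```bash
cat >> h.py <<'E'
def ray(c,u,v,z):
    R=cv2.Rodrigues(np.array(c['rvec'],float))[0]; t=np.array(c['tvec'],float).ravel()
    d=R.T@np.array([(u-c['cx'])/c['fx'],(v-c['cy'])/c['fy'],1]); o=-R.T@t
    return o+d*(z-o[2])/d[2]
E
python3 - <<'E'
from h import *
b=load('top0');a=load('scene0')
print(ray(b,328.6,152.8,.128),ray(a,162.2,148.5,.128))
L=ray(b,328.6,152.8,.128)
al=[]
for c in(a,b):
    W=cloud(c); p=W[np.isfinite(W[...,0])]; 
    p=p[(np.linalg.norm(p-L,axis=1)<.036)&(p[:,2]>.105)]
    for it in range(8):
        m=p.mean(0); n=np.linalg.svd(p-m,full_matrices=False)[2][2]; n*=np.sign(n[2]); d=(p-m)@n
        k=abs(d)<max(2*np.std(d),.003)
        if k.all(): break
        p=p[k]
    print(len(p),m,n,np.degrees(np.arccos(n[2])),np.degrees(np.arctan2(n[1],n[0])),np.std(d))
# base corners top, z=.013
C=[ray(b,295+u/8-.4,120+v/8-.4,.013)[:2] for u,v in((147,98),(357,135),(325,430),(100,388))]
C=np.array(C);print(C)
for i in range(4):
    d=C[(i+1)%4]-C[i]; print(np.linalg.norm(d),np.degrees(np.arctan2(d[1],d[0])))
C=[ray(a,115+u/8-.4,135+v/8-.4,.013)[:2] for u,v in((108,373),(445,280),(515,440),(160,540))]
C=np.array(C);print(C)
for i in range(4):
    d=C[(i+1)%4]-C[i]; print(np.linalg.norm(d),np.degrees(np.arctan2(d[1],d[0])))
E
```

```text
[ 0.67124491 -0.28857025  0.128     ] [ 0.67011324 -0.28732974  0.128     ]
195 [ 0.67379019 -0.28299189  0.12811495] [-0.54871569  0.15016822  0.82241145] 34.67307728426172 164.6945021499483 0.0012370057487479506
296 [ 0.67270397 -0.2877328   0.12811203] [-0.55266949  0.13192967  0.82289185] 34.62466444716063 166.57398355039524 0.001691088950877342
[[ 0.78630141 -0.27014521]
 [ 0.76528578 -0.35690313]
 [ 0.6376957  -0.33042808]
 [ 0.66029879 -0.23964839]]
0.08926697863185588 -103.61664173416786
0.13030793532071921 168.27743052792414
0.09355133009760923 76.01831566288402
0.12964071292027587 -13.605833198300433
[[ 0.76670234 -0.35245518]
 [ 0.6440284  -0.32643547]
 [ 0.66485573 -0.23326281]
 [ 0.78733977 -0.26101908]]
0.1254030386236727 168.02477753005033
0.09547210135178563 77.39954763817879
0.12558961541095603 -12.768225626733537
0.09373613966326735 -102.71873129854264
```

Emit:
apply_moves(slide=[[0,0,0],[0,0,0],[0,0,0],[0,0,0],[0,0,0],[0,0,0],[0,0,0],[0,0,0]], turn=[[0,0,0.073],[0,0,0.073],[0,0,0.073],[0,0,0.073],[0,0,0.073],[0,0,0.073],[0,0,0.073],[0,0,0.072]], jaw=[0,0,0,0,0,0,0,0])

```text
time_s: 0.95
tcp_pos: [0.2639, 0.621, 0.2401]
eef_rot: [180.0, -0.0, -73.4]
contact_force: [-0.1, 0.9, 0.2]
gripper_width: 0.0879
```

```bash
cat >> h.py <<'E'
from scipy.spatial.transform import Rotation as Ro
def pose():
    s=r.get_state(); return np.array(s['tcp_pos']),Ro.from_euler('xyz',s['eef_rot'],degrees=True)
def to(p,q=None):
    a,R=pose(); print('pos',a.round(4),'tool axes',R.as_matrix().round(3).tolist(),r.get_state()['time_s'])
    print('slide total (fullscale)',(R.inv().apply(np.array(p)-a)/.1).round(3))
    if q is not None: print('turn total',((R.inv()*q).as_rotvec()/1.5).round(4))
E
python3 -c "
from h import *
to([.4843,.1477,.22])"
```

```text
pos [0.2639 0.621  0.2401] tool axes [[0.286, -0.958, -0.0], [-0.958, -0.286, -0.001], [0.001, 0.0, -1.0]] 0.95
slide total (fullscale) [ 5.166 -0.758  0.204]
```

Emit:
apply_moves(slide=[[0.2,-0.03,0],[0.4,-0.06,0],[0.4,-0.06,0],[0.4,-0.06,0],[0.4,-0.06,0],[0.4,-0.06,0],[0.4,-0.06,0],[0.4,-0.06,0]], turn=[[0,0,0],[0,0,0],[0,0,0],[0,0,0],[0,0,0],[0,0,0],[0,0,0],[0,0,0]], jaw=[0,0,0,0,0,0,0,0])

```text
time_s: 1.75
tcp_pos: [0.3944, 0.3455, 0.2405]
eef_rot: [180.0, -0.0, -73.1]
contact_force: [-0.3, 0.3, -0.3]
gripper_width: 0.0871
```

Emit:
apply_moves(slide=[[0.4,-0.06,0],[0.4,-0.06,0],[0.4,-0.06,0],[0.4,-0.06,0],[0.3,-0.05,0.05],[0.2,-0.03,0.1],[0.066,-0.008,0.05],[0,0,0]], turn=[[0,0,0],[0,0,0],[0,0,0],[0,0,0],[0,0,0],[0,0,0],[0,0,0],[0,0,0]], jaw=[0,0,0,0,0,0,0,0])

```text
time_s: 2.55
tcp_pos: [0.4881, 0.1485, 0.2197]
eef_rot: [179.9, -0.0, -73.2]
contact_force: [-0.2, -0.6, 0.4]
gripper_width: 0.0876
```

```bash
python3 -c "
from h import *
to([.4843,.1477,.138],Ro.from_euler('xyz',[180,0,-73.3],degrees=True))
cap('wrist','w1');cap('scene','s1')"
```

```text
pos [0.4881 0.1485 0.2197] tool axes [[0.289, -0.957, -0.002], [-0.957, -0.289, -0.001], [0.0, 0.002, -1.0]] 2.55
slide total (fullscale) [-0.003  0.037  0.817]
turn total [ 0.0012 -0.0003  0.0009]
```

View pics/w1.png

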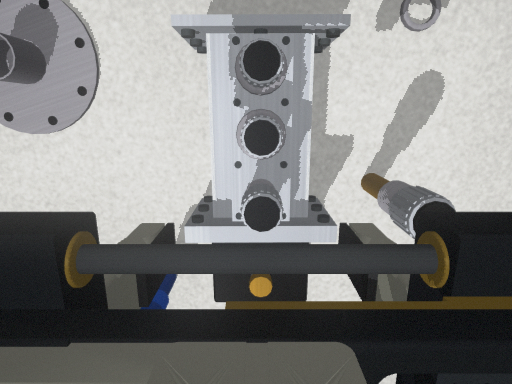

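View pics/s1.png

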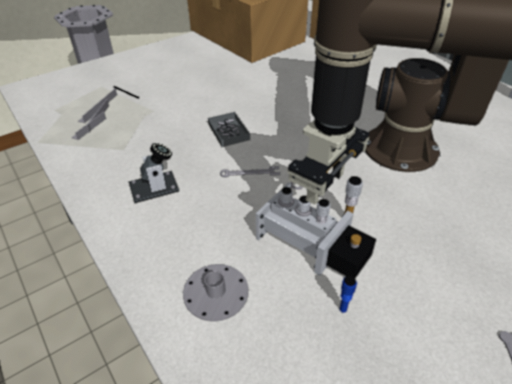

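```bash
python3 -c "
from h import *
c=load('w1')
for u,v,z in((263,213,.161),(262,135,.143),(262,60.5,.143)): print(ray(c,u,v,z))"
```

```text
[0.48344178 0.14816526 0.161     ]
[0.49855006 0.09994205 0.143     ]
[0.51255306 0.05419381 0.143     ]
```

Emit:
apply_moves(slide=[[0,0.037,0.1],[0,0,0.15],[0,0,0.15],[0,0,0.15],[0,0,0.12],[0,0,0.1],[0,0,0.04],[0,0,0]], turn=[[0,0,0],[0,0,0],[0,0,0],[0,0,0],[0,0,0],[0,0,0],[0,0,0],[0,0,0]], jaw=[0,0,0,0,0,0,0,0])

```text
time_s: 3.45
tcp_pos: [0.4846, 0.1484, 0.1391]
eef_rot: [180.0, -0.0, -73.1]
contact_force: [-0.7, 0.5, -0.1]
gripper_width: 0.0877
```

Emit:
apply_moves(slide=[[0,0,0],[0,0,0],[0,0,0],[0,0,0],[0,0,0],[0,0,0],[0,0,0],[0,0,0]], turn=[[0,0,0],[0,0,0],[0,0,0],[0,0,0],[0,0,0],[0,0,0],[0,0,0],[0,0,0]], jaw=[0.4,0.5,0.6,0.7,0.8,1,1,1], newtons=40)

```text
time_s: 4.25
tcp_pos: [0.4847, 0.1483, 0.1395]
eef_rot: [180.0, -0.0, -73.1]
contact_force: [-1.6, -0.9, 0.4]
gripper_width: 0.0295
```

Emit:
apply_moves(slide=[[0,0,-0.04],[0,0,-0.1],[0,0,-0.15],[0,0,-0.2],[0,0,-0.2],[0,0,-0.2],[0,0,-0.2],[0,0,-0.2]], turn=[[0,0,0],[0,0,0],[0,0,0],[0,0,0],[0,0,0],[0,0,0],[0,0,0],[0,0,0]], jaw=[1,1,1,1,1,1,1,1])

```text
time_s: 5.05
tcp_pos: [0.4846, 0.1482, 0.2701]
eef_rot: [-180.0, 0.0, -73.1]
contact_force: [1.0, -0.0, -2.8]
gripper_width: 0.0293
```

Emit:
apply_moves(slide=[[0,0,-0.2],[0,0,-0.2],[0,0,-0.1],[0,0,-0.03],[0,0,0]], turn=[[0,0,0],[0,0,0],[0,0,0],[0,0,0],[0,0,0]], jaw=[1,1,1,1,1])

```text
time_s: 5.55
tcp_pos: [0.4846, 0.1484, 0.3214]
eef_rot: [180.0, 0.0, -73.1]
contact_force: [-0.1, 0.4, -3.1]
gripper_width: 0.0291
```

```bash
python3 -c "
from h import *
cap('scene','s2')
c=load('s2');cv2.imwrite('pics/s2z.png',cv2.resize(c['pixels'][60:260,220:420],None,fx=3,fy=3))
a,R=pose();az=np.radians(166.9);s=np.radians(35)
n=np.array([np.sin(s)*np.cos(az),np.sin(s)*np.sin(az),np.cos(s)])
L=np.array([.671,-.288,.128])
# rotate about horizontal axis so tool z=-n, minimal after yaw tracking
z=-n
cr=np.cross([0,0,-1],z);q=Ro.from_rotvec(cr/np.linalg.norm(cr)*s)*R
for dy in(0,-25,-46):
  Q=Ro.from_rotvec(-n*0+n*np.radians(dy))*q
  to(L+.2*n,Q)
print(n, r.get_state()['joints'])"
```

```text
pos [0.4844 0.1482 0.3208] tool axes [[0.29, -0.957, -0.001], [-0.957, -0.29, -0.0], [0.0, 0.001, -1.0]] 5.6
slide total (fullscale) [4.143 0.474 0.29 ]
turn total [3.528e-01 2.034e-01 2.000e-04]
pos [0.4844 0.1482 0.3208] tool axes [[0.29, -0.957, -0.001], [-0.957, -0.29, -0.0], [0.0, 0.001, -1.0]] 5.6
slide total (fullscale) [4.143 0.474 0.29 ]
turn total [0.3915 0.1229 0.2819]
pos [0.4844 0.1482 0.3208] tool axes [[0.29, -0.957, -0.001], [-0.957, -0.29, -0.0], [0.0, 0.001, -1.0]] 5.6
slide total (fullscale) [4.143 0.474 0.29 ]
turn total [0.415  0.0501 0.5182]
[-0.55864966  0.13000185  0.81915204] [ 3.92419846e+01  1.93151715e+00 -1.24473667e+01 -2.44662168e-02
 -7.56799731e+01 -2.23686828e+01]
```

View pics/s2z.png

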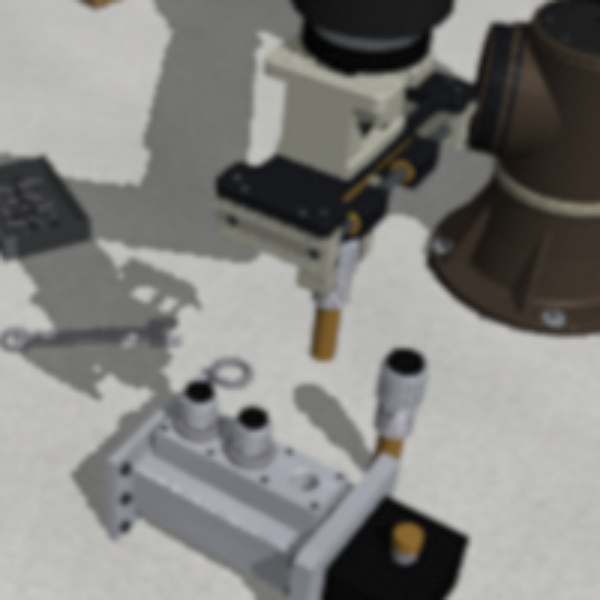

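Emit:
apply_moves(slide=[[0.2,0.02,0],[0.3,0.04,0],[0.4,0.05,0],[0.4,0.05,0],[0.4,0.05,0],[0.4,0.05,0],[0.4,0.05,0],[0.4,0.05,0]], turn=[[0,0,0],[0,0,0],[0,0,0],[0,0,0],[0,0,0],[0,0,0],[0,0,0],[0,0,0]], jaw=[1,1,1,1,1,1,1,1])

```text
time_s: 6.4
tcp_pos: [0.5341, -0.1412, 0.3203]
eef_rot: [179.9, 0.0, -73.1]
contact_force: [1.2, -0.6, -3.2]
gripper_width: 0.0294
```

Emit:
apply_moves(slide=[[0.4,0.05,0],[0.4,0.05,0],[0.3,0.01,0],[0.14,0,0],[0,0,0]], turn=[[0,0,0],[0,0,0],[0,0,0],[0,0,0],[0,0,0]], jaw=[1,1,1,1,1])

```text
time_s: 6.9
tcp_pos: [0.5598, -0.2629, 0.3195]
eef_rot: [179.8, 0.1, -73.3]
contact_force: [-0.5, 0.4, -2.3]
gripper_width: 0.0296
```

Emit:
apply_moves(slide=[[0,0,0],[0,0,0],[0,0,0],[0,0,0],[0,0,0],[0,0,0],[0,0,0],[0,0,0]], turn=[[0.03,0.017,0],[0.055,0.032,0],[0.06,0.035,0],[0.06,0.035,0],[0.06,0.035,0],[0.055,0.032,0],[0.033,0.018,0],[0,0,0]], jaw=[1,1,1,1,1,1,1,1])

```text
time_s: 7.7
tcp_pos: [0.5572, -0.2601, 0.3198]
eef_rot: [-148.8, -16.6, -77.7]
contact_force: [-0.2, 0.2, -2.8]
gripper_width: 0.0291
```

```bash
cat >> h.py <<'E'
az=np.radians(166.9);sl=np.radians(35)
n=np.array([np.sin(sl)*np.cos(az),np.sin(sl)*np.sin(az),np.cos(sl)])
L=np.array([.671,-.288,.128])
def align():
    a,R=pose(); z=R.apply([0,0,1]); c=np.cross(z,-n); s=np.linalg.norm(c)
    return Ro.from_rotvec(c/s*np.arcsin(s))*R
E
python3 -c "
from h import *
to(L+.1585*n,align())
print(r.get_state()['joints'].round(1))
for k in('scene','top','wrist'): cap(k,k+'3')
c=load('scene3');cv2.imwrite('pics/s3z.png',cv2.resize(c['pixels'][50:230,90:300],None,fx=3.3,fy=3.3,interpolation=cv2.INTER_CUBIC))
c=load('top3');cv2.imwrite('pics/t3z.png',cv2.resize(c['pixels'][100:260,240:420],None,fx=3.3,fy=3.3,interpolation=cv2.INTER_CUBIC))
"
```

```text
pos [ 0.5572 -0.2601  0.3198] tool axes [[0.204, -0.805, 0.558], [-0.936, -0.326, -0.129], [0.286, -0.496, -0.82]] 7.7
slide total (fullscale) [-0.057  0.128  0.658]
turn total [0.0005 0.0007 0.    ]
[ -3.9  -5.9 -33.   10.9 -28.7  12.9]
```

View pics/s3z.png

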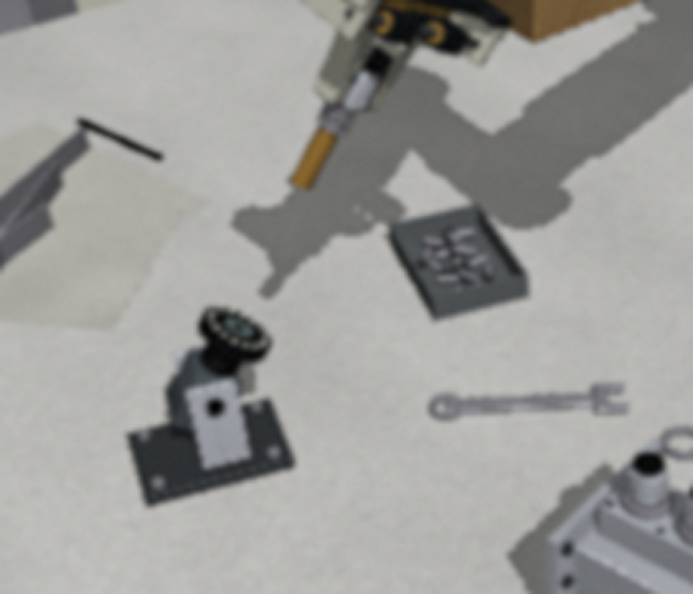

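View pics/t3z.png

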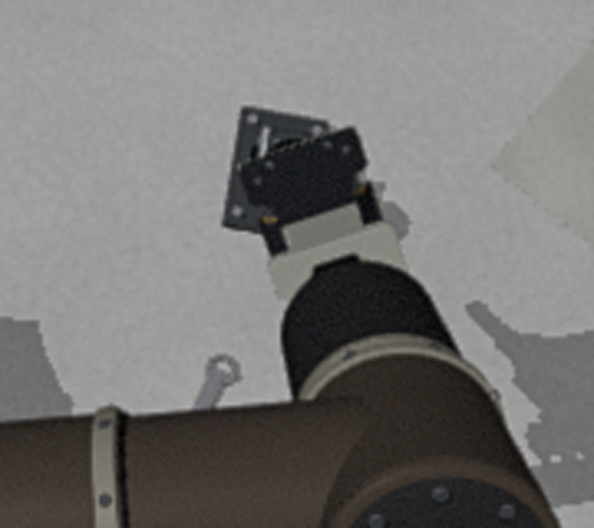

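View pics/wrist3.png

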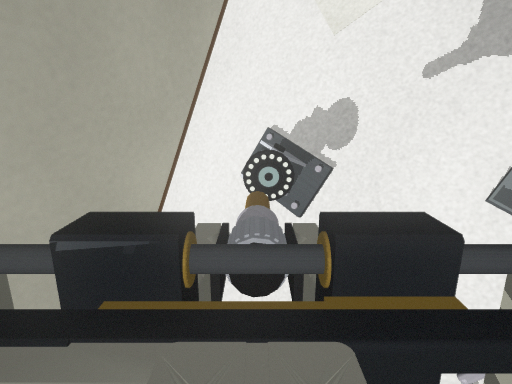

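```bash
python3 -c "
from h import *
c=load('wrist3')
cv2.imwrite('pics/w3z.png',cv2.resize(c['pixels'][110:230,200:350],None,fx=5,fy=5,interpolation=cv2.INTER_CUBIC))
print(ray(c,268.4,176.4,.128))
W=cloud(c);p=W[np.isfinite(W[...,0])];p=p[(np.linalg.norm(p-L,axis=1)<.036)&(p[:,2]>.1)]
for i in range(10):
  m=p.mean(0);nn=np.linalg.svd(p-m,full_matrices=False)[2][2];nn*=np.sign(nn[2]);d=(p-m)@nn;p=p[abs(d)<max(2*d.std(),.003)]
print(len(p),m,nn,np.degrees(np.arccos(nn[2])),np.degrees(np.arctan2(nn[1],nn[0])),d.std())
"
```

```text
[ 0.67102652 -0.28548296  0.128     ]
1897 [ 0.67198023 -0.28798285  0.12698444] [-0.55739548  0.13451745  0.81927732] 34.9874836476988 166.43211886853467 0.0009082824783565427
```

View pics/w3z.png

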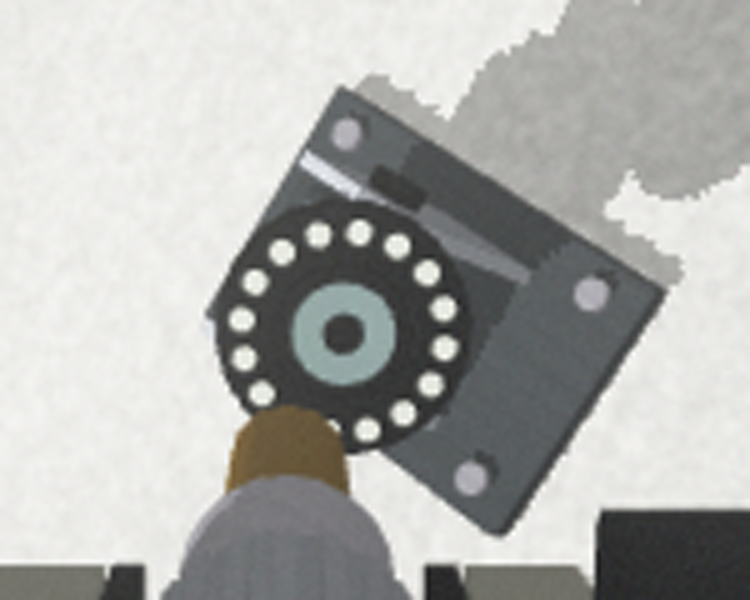

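Emit:
apply_moves(slide=[[-0.02,0.05,0],[-0.03,0.05,0.05],[0,0.03,0.1],[0,0,0.1],[0,0,0.05],[0,0,0],[0,0,0],[0,0,0]], turn=[[0,0,0],[0,0,0],[0,0,0],[0,0,0],[0,0,0],[0,0,0],[0,0,0],[0,0,0]], jaw=[1,1,1,1,1,1,1,1])

```text
time_s: 8.65
tcp_pos: [0.5655, -0.265, 0.2895]
eef_rot: [-148.7, -16.7, -77.8]
contact_force: [-0.6, -0.0, -2.6]
gripper_width: 0.0291
```

```bash
sed -i 's/L=np.array.*/L=np.array([.671,-.287,.1277])/' h.py; python3 -c "
from h import *
to(L+.1585*n,align())
c=cap('scene','s4')
cv2.imwrite('pics/s4z.png',cv2.resize(c['pixels'][60:210,100:260],None,fx=4,fy=4,interpolation=cv2.INTER_CUBIC))
hsv=cv2.cvtColor(c['pixels'],cv2.COLOR_BGR2HSV)
m=((hsv[...,0]>8)&(hsv[...,0]<28)&(hsv[...,1]>100)).astype(np.uint8);m[:90]=0;m[230:]=0;m[:,:140]=0;m[:,240:]=0
k,l,s,ce=cv2.connectedComponentsWithStats(m);print(s[1:],ce[1:])
i=1+s[1:,4].argmax();W=cloud(c);p=W[l==i];p=p[np.isfinite(p[:,0])]
a,R=pose();z=R.apply([0,0,1]);o=a+.0885*z
print('expected end',o,'in tool frame plunger pts:')
q=R.inv().apply(p-a);print(q.min(0),q.max(0),np.median(q,0),len(q))
v,u=np.where(l==i);print(u.min(),u.max(),v.min(),v.max())
RR=cv2.Rodrigues(np.array(c['rvec'],float))[0]
K=np.array([[c['fx'],0,c['cx']],[0,c['fy'],c['cy']],[0,0,1]])
for d in(.0365,.0885): print(d,cv2.projectPoints((a+d*z)[None],c['rvec'],c['tvec'],K,None)[0].ravel())
(vx,vy,x0,y0)=cv2.fitLine(np.stack([u,v],1).astype(np.float32),2,0,.01,.01).ravel();print('axis px',vx,vy,x0,y0)
print('cam dir in tool',R.inv().apply(-RR.T@np.array(c['tvec']).ravel()-a))
"
```

```text
pos [ 0.5655 -0.265   0.2895] tool axes [[0.202, -0.804, 0.559], [-0.936, -0.326, -0.131], [0.288, -0.497, -0.818]] 8.65
slide total (fullscale) [-0.044  0.027  0.358]
turn total [-0.0005 -0.0007  0.    ]
[[177 100  12  17 101]] [[182.14851485 108.18811881]]
expected end [ 0.61500364 -0.27653214  0.2171226 ] in tool frame plunger pts:
[-0.0113132  -0.00999679  0.03911063] [0.0064308  0.0025209  0.08625372] [-0.00419545 -0.00560627  0.06213652] 100
177 188 100 116
0.0365 [186.87404682  99.04085203]
0.0885 [177.74623726 115.69921037]
axis px 0.4755101 -0.87971026 182.14851 108.18812
cam dir in tool [-0.57776824 -0.90717331 -0.31779496]
```

View pics/s4z.png

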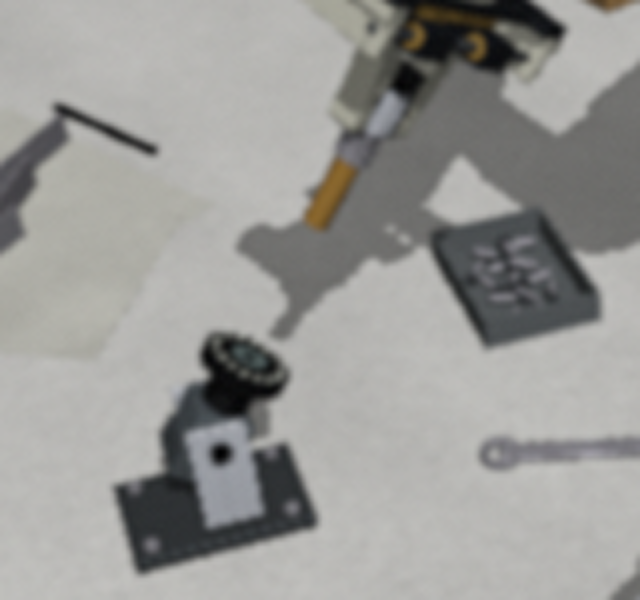

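Emit:
apply_moves(slide=[[-0.02,0.02,0.03],[-0.02,0.01,0.07],[0,0,0.08],[0,0,0.08],[0,0,0.06],[0,0,0.03],[0,0,0.01],[0,0,0]], turn=[[0,0,0],[0,0,0],[0,0,0],[0,0,0],[0,0,0],[0,0,0],[0,0,0],[0,0,0]], jaw=[1,1,1,1,1,1,1,1])

```text
time_s: 9.5
tcp_pos: [0.5823, -0.2669, 0.2568]
eef_rot: [-148.8, -16.7, -77.8]
contact_force: [0.5, -0.9, -1.9]
gripper_width: 0.0293
```

Emit:
apply_moves(slide=[[0,0,0],[0,0,0],[0,0,0],[0,0,0],[0,0,0]], turn=[[0,0,0],[0,0,0],[0,0,0],[0,0,0],[0,0,0]], jaw=[1,1,1,1,1])

```text
time_s: 10.0
tcp_pos: [0.5823, -0.2669, 0.2572]
eef_rot: [-148.7, -16.7, -77.8]
contact_force: [-0.1, -0.0, -2.4]
gripper_width: 0.0293
```

```bash
python3 -c "
from h import *
to(L+.1585*n,align())
c=cap('scene','s5');w=cap('wrist','w5')
cv2.imwrite('pics/s5z.png',np.hstack([cv2.resize(c['pixels'][75:195,110:210],(400,480),interpolation=cv2.INTER_CUBIC),cv2.resize(w['pixels'][120:240,205:305],(400,480),interpolation=cv2.INTER_CUBIC)]))
hsv=cv2.cvtColor(c['pixels'],cv2.COLOR_BGR2HSV)
m=((hsv[...,0]>8)&(hsv[...,0]<28)&(hsv[...,1]>100)).astype(np.uint8);m[:90]=0;m[230:]=0;m[:,:140]=0;m[:,240:]=0
k,l,s,ce=cv2.connectedComponentsWithStats(m)
i=1+s[1:,4].argmax();W=cloud(c);p=W[l==i];p=p[np.isfinite(p[:,0])]
a,R=pose();q=R.inv().apply(p-a);q=q[(q[:,2]<.092)]
print(s[i],len(q),'slopes dx/dz,dy/dz',np.polyfit(q[:,2],q[:,0],1)[0],np.polyfit(q[:,2],q[:,1],1)[0],'max z',np.percentile(q[:,2],[1,50,99]),np.median(q,0))
e=a+.0885*R.apply([0,0,1]);print('end',e,'z in lens',(e-L)@n,'lateral',e-L-((e-L)@n)*n)
print(r.get_state()['qd'],r.get_state()['contact_force'],r.get_state()['joints'].round(1))
"
```

```text
pos [ 0.5823 -0.2669  0.2572] tool axes [[0.202, -0.804, 0.559], [-0.936, -0.326, -0.131], [0.287, -0.497, -0.819]] 10.0
slide total (fullscale) [-0.003 -0.005 -0.003]
turn total [-0.0004 -0.0006 -0.    ]
[172 113  12  17 101] 101 slopes dx/dz,dy/dz 0.03318858128301434 0.03401509471591609 max z [0.03901632 0.06317353 0.08638237] [-0.00421294 -0.00558122  0.06317353]
end [ 0.63173029 -0.27841441  0.18460913] z in lens 0.06967138316885689 lateral [-0.00034781 -0.00047182 -0.00016232]
[-0.10776274  0.03893429  0.00637656  0.01206142 -0.02357792 -0.05111031] [-0.0125839  -0.38627251 -2.08019523] [ -5.1  -0.  -38.   15.3 -17.9   8.8]
```

View pics/s5z.png

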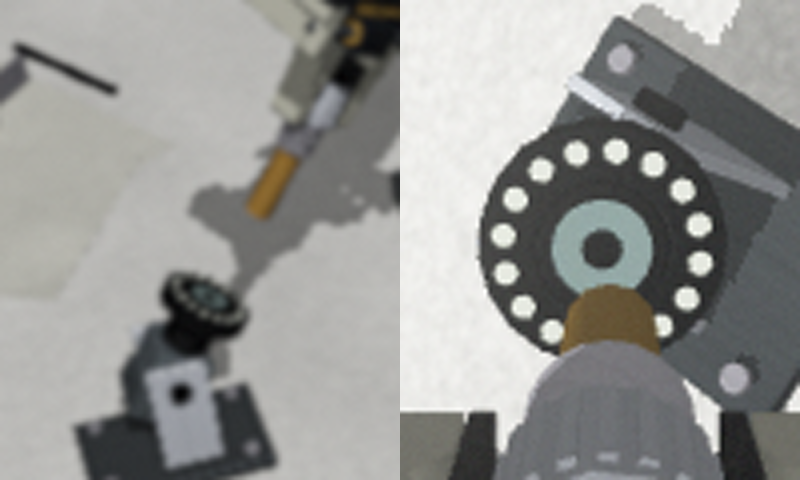

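```bash
python3 -c "
from plant import r
print(r.close_job())"
```

```text
the job is handed in; nothing more can be done
None
```

The unscrewed stub is out of its guide and held in front of the inspection camera. I handed the job in at about 10 s; no verdict comes back, so the result rests on my own checks. It was the stub in the guide hole nearest the launcher: its cap stood at about 161 mm, the other two at about 143 mm. I gripped its knob from above at 40 N.

**Last checks before handing in:**

| Check | Measured | Required |
|---|---|---|
| End face to lens | 69.7 mm | 57–83 mm |
| Offset from lens axis | about 0.6 mm | under 12 mm |
| Tool axis to lens axis | about 0.1° | stub axis under 8° |
| End face above bench | about 185 mm | over 150 mm |
| Finger opening on the knob | 29.3 mm, with about 2–2.4 N of weight felt | stub held |

- **How the end face was placed:** the distance, offset and height come from the arm's measured pose and the grip height on the knob. The picture from the scene camera agreed with this.
- **Lens position:** the three cameras agreed on it to about 3 mm, and put its facing direction between 164.7° and 166.6° (I used 166.9°).
- **Only disagreement:** the plunger's depth points suggested a tilt of about 2–3° in the fingers. That is close to the measurement noise and inside the limit, so I left it.
- **Contacts:** in the pictures the arm stayed clear of the camera and the loose things, and the tool force stayed within a few newtons throughout. I did not measure the loose things' positions again at the end.

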